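# Jog the bench mill with its bayonet lid

## Robot

A 6-joint arm with a two-finger parallel gripper is mounted at the origin on a cart in front of the work surface, level with it; the furniture and walls round the work are solid. World frame = base frame: x ahead of the robot, y to its left, z up, the work surface at z = 0. Lengths are in mm, angles in rad, forces in N, time in s.
With the tool pointing down it reaches from about 425 to 925 mm from the base axis. Payload 12.5 kg.
Tool frame: the origin (TCP) lies midway between the tips of the shut fingers; the grasp point (between the pads) lies 19 mm behind it; z points along the fingers, y is the direction in which the jaws open and shut (so a half turn about z gives the same grasp; the last joint's range is limited). The gripper opens to 85 mm and grips with 20 to 120 N. Pads are 22 mm wide; open, the fingers measure 114 mm over their backs; the gripper's body (76 mm by 85 mm) begins 54 mm behind the grasp point. The pads swing forward as they close: fully open they stand 13 mm farther back than shut.
Start: joints at [1.033, 0.491, 1.559, -0, 1.092, -0.106], TCP at [261.552, 567.658, 231.327] pointing down, gripper open.
Joint ranges: [-3.1, 3.1], [-0.84, 2.19], [0.05, 2.79], [-1.13, 4.28], [0.06, 2.93], [-2.69, 2.69]. Speed limits (rad/s): [2.22, 2.22, 2.79, 3.14, 3.14, 3.14].

## Interface

Orientations are given as [roll, pitch, yaw] about the fixed x, y, z axes, in that order (R = Rz(yaw) Ry(pitch) Rx(roll)).
In Python, from plant import robot gives the robot as it stands.
- The arm moves only by the tool jog_arm, never from a script. Its argument "plan" is a list of rows, each an object with "translation": the shift along the tool's x, y, z in cm, a list of three; "spin": the turn about the tool's z in degrees. In form: [{"translation": [x, y, z], "spin": spin}, ...]. A call has 1 to 8 rows; each row shifts and turns the commanded pose from where the row before left it, along the tool's axes as they then stand; what a row does not reach is not made up. A row lasts 1/8 s, in which the tool goes at most 62.5 mm and 10.7 degrees, less where a joint would pass 70% of its speed; a pose out of reach is approached as far as the arm can. A call is refused whole if a number of a shift passes 6.25 or a number of a turn 10.7, either way. A call with a gripper value outside its range is refused whole. "grip" is the opening, from 0 (shut) to 1 (fully open), set as the call begins (left out, the last holds). The fingers move at their own pace and stop on an object; the grip force is fixed at half the most. Time passes only in rows, so rows that do not move let the fingers close. It gives the time, the measured TCP pose, the force and the opening at its end, in the units of the state.
- robot.observe(): the state, without advancing time (a new reading comes with each control period).
- robot.get_image(name): name is "scene" or "top" or "wrist"; returns the picture (384x512x3 uint8, red, green, blue); there is no depth.
- robot.get_calibration(name): a dict with "mtx" (3x3 intrinsics, pixels), "k1" (the pictures are not rectified: a ray, as slopes to the right and down, at radius r is drawn at 1 + k1 r^2 times it, then the intrinsics apply), "extrinsics" (4x4, takes a point from world to camera coordinates). Camera axes: x right, y down, z forward; pixel columns grow to the right and rows downward; lengths in mm; the calibration is good to about 2 mm. A picture is of the moment at which its call begins: read the wrist's pose just before it. get_calibration takes no time and is no camera call; for the wrist camera it gives the pose at the moment of the call.
- robot.sign_off(): hands the job in, once; it reports no verdict.
Trained networks look in the newest picture that a camera, given by its name, has taken for a name from the list of things; names that differ only in an ending like _2 or _b are one class to them, and where a whole thing is asked for, a point or a joint stands for the part that bears it (a point fixed in the world has none). Each returns a list of dicts, best first, with "score" (0 to 1); they miss things now and then, are a little off and sometimes report something else, mostly with a low value. They report only what shows in the picture. A call takes as long as a camera call. They do not tell look-alikes from the thing itself.
- robot.find_in(camera, name): "bbox" ([centre column, centre row, width, height] in pixels, round what is visible of it).
- robot.masks_of(camera, name): "mask" (384x512 bool, what is visible of it) and "bbox" ([centre column, centre row, width, height] in pixels, round what is visible of it).
The state is a dict: "time_s": time; "joints": joint angles; "joint_vel": joint speeds; "tau": joint torques, N m; "position": TCP position; "eef_rot": TCP orientation; "contact_force": force on the tool from outside, world axes, zero at the start; "ft_torque": the same for the moment, N m; "finger_gap": finger opening in mm.
Only numpy, scipy, OpenCV 4.12 (cv2) and the standard library are available. Lean on these libraries where they do the work, as an engineer would, in place of code of your own. Each camera call takes 0.05 s, during which the arm holds its last target.

## Task

Slide the blue bayonet lid out from under the lips of its parking dock, drop it into the mill's throat with its white pointers at the white entry marks until it lies flush on the collar, and twist it clockwise (seen from above) until its pointers stand in the yellow jog sectors, half-way to the red lock marks. Never let it click on into the lock. The jog ring is sprung, so finish while still gripping the lid, holding it there seated and still; leave everything else on the table where it is.

Things in the scene. Friction and masses are not known exactly. Their poses are not given: they have to be found in the camera images.
- mill: White bench mill, fixed: housing 150 x 150 mm, on it a round dark collar 116 mm across whose flat top is 110 mm above the table. Origin: centre of the underside, z up. Throat 52 mm across; two entry notches 13 mm wide at its +x and -x sides reach 35 mm from the axis, each with a white mark on the collar's top. Lip 15 mm thick, below it the throat is 70 mm wide, to 40 mm deep.
- mill_seat (a point): Where the lid's origin lies when the lid is fully seated, flange flat on the collar: on the mill's axis, 32 mm below the collar's top (78 mm above the table). Axes as the mill's: at entry the lid's x axis lies along this x axis, either way round.
- jog_mark (a point): Centre of the collar's top. Its x axis points along the middle of the yellow jog sectors painted there, 16 degrees wide, 42 degrees clockwise (seen from above) of each white mark. Red lock marks lie 84 degrees clockwise of the white ones. Every mark is there twice, half a turn apart.
- jog_ring (a joint): Sprung ring inside the mill, turned clockwise (from above) by the lid's lugs; rad, 0 at rest. The lid turns 0.12 rad before it takes the ring along, so the ring reads the lid's turn less 0.12: about 0.61 mid-yellow. The spring pushes back 0.06 N m at 0, 0.13 at 0.6, and would turn a released lid back. The lid cannot turn counter-clockwise from entry.
- lock_pin (a joint): Small sprung pin inside the mill, hidden; m, 0 out, grows as a lug pushes it aside. A lug meets it when the lid has turned about 57 degrees and clicks past it at about 67 degrees (jog ring at 1.05).
- dock: Aluminium parking dock, fixed: 112 mm wide (y), x = -42 to +53 mm, 65 mm high, open at the -x end, closed at the +x end. Origin: underside, below the parked lid. Floor 18 mm above the table, side rails 92 mm apart inside. Two lips, 60 to 65 mm above the table, overhang the lid's flange and leave a slot 62 mm wide along x: the lid leaves only by sliding along -x, clear of the lips after 90 mm.
- lid: Loose blue bayonet lid, 84 mm across, 80 mm high, 0.16 kg. Origin: centre of its underside, z up. Grey spigot 47 mm across, z = 0 to 32 mm, foot chamfered; two lugs at +x and -x, 8 mm wide, out to 31 mm from the axis, z = 8 to 15. Flange z = 32 to 40 with white pointer lines at +x and -x. Half a turn makes no difference. Starts standing in the dock, turned up to 0.5 rad from its x axis.
- lid_knob (a point): Centre of the lid's bar knob, on the lid's axis 60 mm above its underside. The bar is 48 mm long along the lid's x, 16 mm thick (y), and stands from 40 to 80 mm above the lid's underside: in the dock it sticks up 33 mm above the lips.
- black_spool: Bystander: black thread spool, 48 mm across, 56 mm high; origin under its centre.
- rust_spool: Bystander: rust-orange thread spool, 48 mm across, 56 mm high; origin under its centre.
- green_roll: Bystander: roll of green tape lying flat, 69 mm across, 21 mm high; origin under its centre.
- measure: Bystander: yellow and black tape measure, 64 x 67 x 34 mm; origin under its centre.
- cup: Bystander: white cup with dark stripes, 65 x 88 x 50 mm; origin under its centre.
- open_spanner: Bystander: open-ended spanner lying flat, 37 x 159 x 6 mm; origin under its centre.
Mind the look-alikes: they are no part of the job. Of the things that look like the lid, the largest one is meant.

How it is judged (in metres and radians):
On the way, in this order (a step that is already met when the one before it is completed fails the run):
1. the lid has left the dock, clear of its lips (horizontal distance between lid and dock above 0.088 m), for 0.1 s.
2. the lid is seated flush in the mill's throat and not yet turned into the jog (horizontal distance between lid and mill_seat below 0.004 m and z of lid in the frame of mill_seat between -0.004 and 0.0035 m and angle between lid's own z axis and vertical below 0.06 rad and value of joint jog_ring below 0.3 rad), for 0.1 s.
At the end, for the whole second after the job is handed in: Lid seated in the mill (4 mm of the axis, about 4 mm of full depth, tilt under 0.06 rad), pointers within 8 degrees of the middle of the yellow sectors, jog ring at 0.4 to 0.85 rad against its spring, fingers gripping the lid (over 2 N), lid at rest (horizontal distance between lid and mill_seat below 0.004 m and z of lid in the frame of mill_seat between -0.004 and 0.0035 m and angle between lid's own z axis and vertical below 0.06 rad and angle between the x axis of lid and the x axis of jog_mark, either way round below 0.14 rad and value of joint jog_ring between 0.4 and 0.85 rad and contact force between the fingers and lid above 2 N and linear speed of lid below 0.02 m/s and angular speed of lid below 0.1 rad/s); the arm keeps its last pose, push and grip.
It fails at once if the lid clicks past the lock pin (value of joint jog_ring above 1.05 rad).
It fails at once if a bystander is moved more than 3 cm (distance of any of black_spool, rust_spool, green_roll, measure, cup, open_spanner from where it was at the start of the episode above 0.03 m).
It also fails if it takes over 48 s, if anything falls off the work surface, if the arm or the gripper's body presses on something with over 40 N, if the wrist force passes 120 N, or if a joint passes its speed limit or range.

## Working session

There is one attempt and no reset: what is moved stays moved. The work goes in short steps, Python scripts to look and compute and a tool call to move; the robot and the scene stay as the last step left them, time stands still between calls to the robot, and variables do not carry over. Pictures are saved under pics/ and viewed, and the job is handed in when it is done.

Besides the shell and the picture viewer there is one more tool, called after "Request:" as name(argument=value, ...) on one line, values as JSON. jog_arm: Moves the arm, as the interface text tells. Its arguments: {"type":"object","properties":{"plan":{"type":"array"},"grip":{"type":"number"}},"required":["plan"]}

```bash
ls; mkdir -p pics
python3 - <<'E'
from plant import robot
import cv2
print(robot.observe())
for n in ["scene","top","wrist"]:
    im=robot.get_image(n); cv2.imwrite(f"pics/a_{n}.png",im[:,:,::-1])
    print(n,robot.get_calibration(n))
E
```

```text
pics
{'time_s': 0.0, 'joints': array([ 1.03338914e+00,  4.91566534e-01,  1.55950354e+00,  7.91149362e-06,
        1.09168998e+00, -1.05612375e-01]), 'joint_vel': array([-0.00022465, -0.00125441,  0.00186286, -0.00050497,  0.00053939,
       -0.00057562]), 'tau': array([-3.41663304e-05, -6.18452454e+01, -2.61594540e+01, -5.30383511e-05,
        4.04192004e-03, -4.04397241e-06]), 'position': array([261.42026206, 567.42734829, 230.70477989]), 'eef_rot': array([-3.14043250e+00, -1.30040154e-04,  2.70979411e+00]), 'contact_force': array([-0.11157408,  0.7511277 ,  0.26474609]), 'ft_torque': array([-0.0201343 ,  0.09129587,  0.01336728]), 'finger_gap': 85.3282275014639}
scene {'mtx': array([[406.35630789,   0.        , 250.79546053],
       [  0.        , 406.35630789, 189.40190052],
       [  0.        ,   0.        ,   1.        ]]), 'k1': 0.02961815793456143, 'extrinsics': array([[ 5.46605772e-01, -8.37301769e-01,  1.21605221e-02,
        -3.36657744e+02],
       [-5.26028925e-01, -3.54627889e-01, -7.73002348e-01,
         4.02841257e+02],
       [ 6.51548694e-01,  4.16130759e-01, -6.34
[... 528 characters left out ...]
 -7.19350142e-03, -9.98625748e-01,
         1.24441551e+03],
       [ 0.00000000e+00,  0.00000000e+00,  0.00000000e+00,
         1.00000000e+00]])}
wrist {'mtx': array([[299.83046109,   0.        , 252.16633173],
       [  0.        , 299.83046109, 185.67644538],
       [  0.        ,   0.        ,   1.        ]]), 'k1': -0.03386173673457253, 'extrinsics': array([[ 4.18629648e-01,  9.08156374e-01, -1.10344753e-03,
        -6.24939545e+02],
       [ 8.68376261e-01, -3.99936084e-01,  2.93212889e-01,
        -3.71579005e+01],
       [ 2.65841846e-01, -1.23705816e-01, -9.56046539e-01,
         3.79279106e+02],
       [ 0.00000000e+00,  0.00000000e+00,  0.00000000e+00,
         1.00000000e+00]])}
```

View pics/a_scene.png

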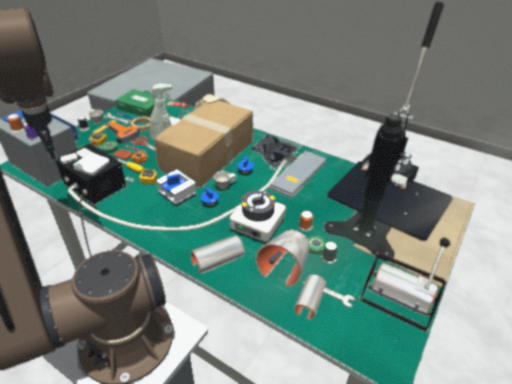

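View pics/a_top.png

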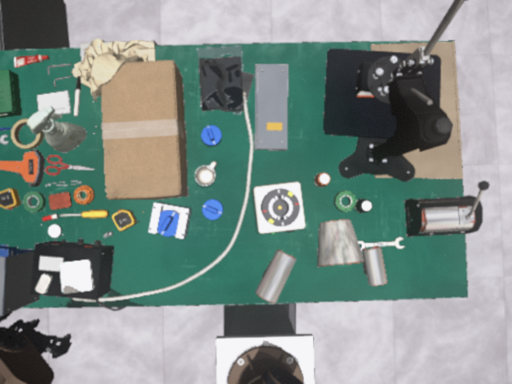

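View pics/a_wrist.png

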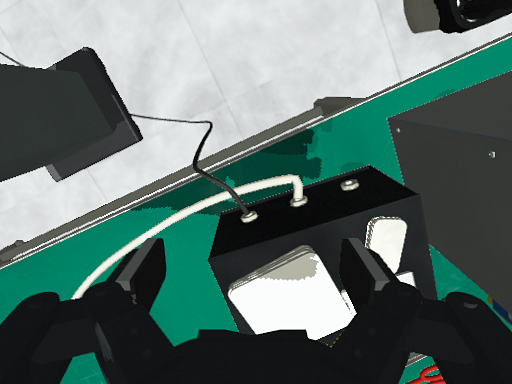

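Run:
```python
from plant import robot
import cv2,numpy as np
for c in ["top","scene","wrist"]:
    robot.get_image(c)
    for n in ["lid","lid_knob","mill","dock"]:
        print(c,n,[(round(d["score"],2),np.round(d["bbox"],1).tolist()) for d in robot.find_in(c,n)])
```

```text
top lid [(0.9, [210.7, 136.7, 23.4, 19.8]), (0.88, [169.4, 223.3, 28.6, 27.3]), (0.59, [211.6, 208.3, 18.1, 16.5])]
top lid_knob [(0.82, [212.4, 135.2, 17.7, 19.3]), (0.69, [212.6, 211.2, 19.1, 18.4]), (0.57, [167.3, 222.7, 19.0, 29.2])]
top mill [(0.96, [278.4, 210.3, 58.1, 52.3])]
top dock [(0.74, [322.8, 180.8, 13.6, 18.5]), (0.66, [279.0, 207.3, 59.2, 49.2]), (0.65, [169.2, 220.6, 40.6, 36.9]), (0.3, [167.8, 224.5, 23.2, 30.6]), (0.17, [380.1, 243.6, 42.1, 10.1])]
scene lid [(0.68, [244.6, 166.1, 16.0, 13.6]), (0.59, [210.5, 196.4, 14.4, 15.9]), (0.55, [174.0, 181.8, 22.8, 23.8])]
scene lid_knob [(0.77, [173.3, 182.4, 24.3, 25.9]), (0.61, [209.1, 197.2, 19.2, 15.8]), (0.56, [244.0, 163.7, 16.4, 10.3])]
scene mill [(0.74, [258.1, 217.3, 55.0, 50.2]), (0.21, [223.9, 180.1, 22.9, 18.3])]
scene dock [(0.96, [179.1, 189.2, 40.5, 39.7])]
wrist lid []
wrist lid_knob []
wrist mill []
wrist dock []
```

```bash
cat > h.py <<'E'
import numpy as np,cv2
from plant import robot
def ray(cal,px):
    K=cal["mtx"];k=cal["k1"]
    d=np.array([(px[0]-K[0,2])/K[0,0],(px[1]-K[1,2])/K[1,1]])
    u=d.copy()
    for _ in range(20): u=d/(1+k*(u@u))
    E=cal["extrinsics"];R=E[:3,:3];t=E[:3,3]
    return -R.T@t, R.T@np.array([u[0],u[1],1.])
def at_z(cal,px,z):
    o,d=ray(cal,px); return o+d*(z-o[2])/d[2]
def proj(cal,P):
    P=np.atleast_2d(P);E=cal["extrinsics"];c=P@E[:3,:3].T+E[:3,3]
    u=c[:,:2]/c[:,2:];r2=(u**2).sum(1,keepdims=True);u=u*(1+cal["k1"]*r2)
    return u*cal["mtx"][0,0]+cal["mtx"][:2,2]
def tri(obs):
    A=np.zeros((3,3));b=np.zeros(3)
    for cal,px in obs:
        o,d=ray(cal,px);d/=np.linalg.norm(d);M=np.eye(3)-np.outer(d,d);A+=M;b+=M@o
    return np.linalg.solve(A,b)
def crop(im,x,y,w,h,s,fn):
    c=im[y:y+h,x:x+w,::-1]; cv2.imwrite(fn,cv2.resize(c,None,fx=s,fy=s,interpolation=cv2.INTER_CUBIC))
E
python3 - <<'E'
from h import *
im=cv2.imread("pics/a_top.png")[:,:,::-1]
crop(im,140,170,180,80,4.4,"pics/b_top.png")
im=cv2.imread("pics/a_scene.png")[:,:,::-1]
crop(im,140,140,160,110,5,"pics/b_scene.png")
c=robot.get_calibration("top")
print(at_z(c,(168,222),85),at_z(c,(279,207),110),at_z(c,(210,135),30),at_z(c,(212,210),30))
E
```

```text
[534.04319206 289.72412465  85.        ] [572.53858618 -50.12753683 110.        ] [810.89228517 161.58742396  30.        ] [567.63096539 159.17184883  30.        ]
```

View pics/b_top.png

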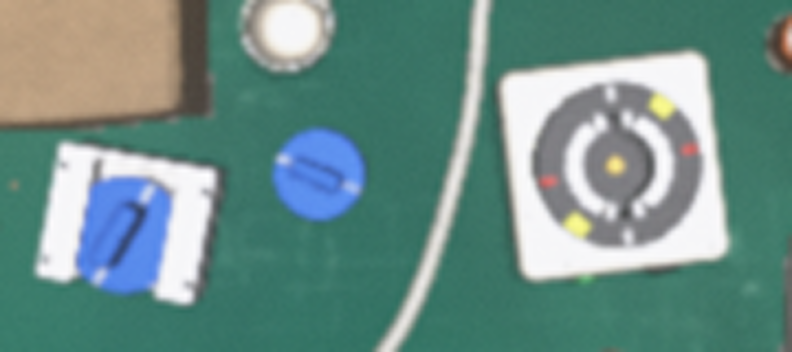

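View pics/b_scene.png

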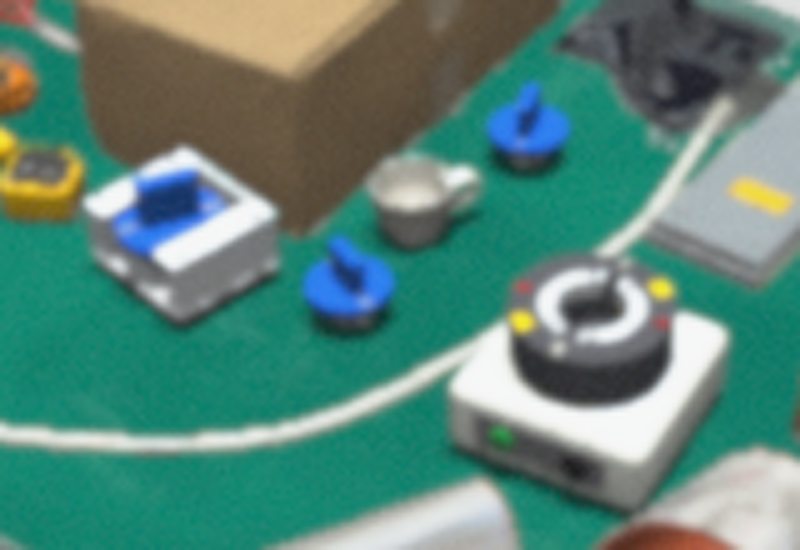

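```bash
cat >> h.py <<'E'
def R_of(s):
    from scipy.spatial.transform import Rotation as Ro
    return Ro.from_euler('xyz',s["eef_rot"]).as_matrix()
def go(target,yaw=None):
    """tool-frame shift in cm and spin needed, from measured pose"""
    s=robot.observe();R=R_of(s);d=np.array(target)-s["position"]
    print("t",round(s["time_s"],2),"pos",s["position"].round(1),"rot",s["eef_rot"].round(4),"gap",round(s["finger_gap"],1),"F",s["contact_force"].round(1),"q",s["joints"].round(2))
    print("shift cm (present axes)",(R.T@d/10).round(3))
    if yaw is not None:
        dy=(yaw-s["eef_rot"][2]+np.pi/2)%np.pi-np.pi/2
        print("spin deg",-np.degrees(dy), "J6 now",s["joints"][5])
        c,si=np.cos(s["eef_rot"][2]+dy),np.sin(s["eef_rot"][2]+dy)
        Rn=np.array([[c,si,0],[si,-c,0],[0,0,-1]])
        print("shift after spin",(Rn.T@d/10).round(3))
E
python3 - <<'E'
from h import *
c=robot.get_calibration("top")
f=lambda u,v,z:at_z(c,(140+(u-0)/4.4-.4,170+v/4.4-.4),z)
def pr(n,p,q,z):
    a,b=f(*p,z),f(*q,z);d=b-a;print(n,((a+b)/2).round(1),"ang",np.degrees(np.arctan2(d[1],d[0])).round(1),np.hypot(*d[:2]).round(1))
pr("lid ptr",(147,193),(99,276),58)
pr("mill white",(628,237),(611,93),110)
pr("mill yellow",(577,226),(662,105),110)
pr("dock left edge",(37,276),(63,145),65)
pr("dock right edge",(192,302),(217,168),65)
w=robot.get_calibration("wrist");E=w["extrinsics"]
s=robot.observe();R=R_of(s)
print("cam in tool",R.T@(-E[:3,:3].T@E[:3,3]-s["position"]),"axes\n",(E[:3,:3]@R).T.round(3))
E
```

```text
lid ptr [530.4 296.8  58. ] ang 149.0 68.0
mill white [572.2 -54.3 110. ] ang 5.3 99.1
mill yellow [571.9 -54.4 110. ] ang -36.6 101.3
dock left edge [548.8 347.1  65. ] ang -11.9 94.5
dock right edge [529.1 237.5  65. ] ang -11.5 96.3
cam in tool [  75.56213847    0.41658197 -141.95262579] axes
 [[-0.    -0.956 -0.293]
 [ 1.    -0.    -0.   ]
 [ 0.    -0.293  0.956]]
```

Run:
```python
from h import *
go([532,295,215],np.radians(149))
```

```text
t 0.9 pos [261.5 567.6 231.3] rot [ 3.1415 -0.      2.7098] gap 85.6 F [-0.5 -0.5 -0.1] q [ 1.03  0.49  1.56  0.    1.09 -0.11]
shift cm (present axes) [-35.975 -13.444   1.63 ]
spin deg 6.260753550585916 J6 now -0.10562689494680445
shift after spin [-37.226  -9.44    1.632]
```

Request:
jog_arm(plan=[{"translation":[-2,-0.5,0],"spin":3.1},{"translation":[-5,-1.5,0.2],"spin":3.1},{"translation":[-5.8,-1.5,0.2],"spin":0},{"translation":[-5.8,-1.5,0.2],"spin":0},{"translation":[-5.8,-1.5,0.2],"spin":0},{"translation":[-5.8,-1.5,0.2],"spin":0},{"translation":[-5,-1.2,0.2],"spin":0},{"translation":[-1.9,-0.4,0],"spin":0}], grip=1)

```text
time_s: 1.9
position: [535.9, 295.1, 219.1]
eef_rot: [-3.141, 0.0, 2.597]
contact_force: [-1.0, -0.7, -0.8]
finger_gap: 85.7
```

Run:
```python
from h import *
go([532,295,215],np.radians(149))
im=robot.get_image("wrist");c=robot.get_calibration("wrist")
cv2.imwrite("pics/c_wrist.png",im[:,:,::-1])
np.savez("c.npz",**c)
```

```text
t 1.9 pos [535.9 295.1 219.1] rot [-3.1414e+00  1.0000e-04  2.5968e+00] gap 85.7 F [-1.  -0.7 -0.8] q [ 0.4   0.48  1.61 -0.    1.05 -0.63]
shift cm (present axes) [ 0.327 -0.214  0.409]
spin deg -0.21479966940855102 J6 now -0.6302900698562679
shift after spin [ 0.328 -0.213  0.409]
```

View pics/c_wrist.png

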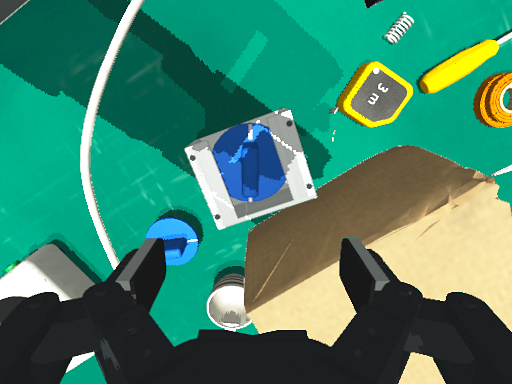

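Run:
```python
from h import *
im=cv2.imread("pics/c_wrist.png")[:,:,::-1]
crop(im,175,100,150,140,5,"pics/c2.png")
c=robot.get_calibration("top");s=robot.get_calibration("scene")
for z in (100,130): print(at_z(c,(105,197),z),at_z(c,(184,194),z))
P=tri([(c,(184,194)),(s,(199,181))]);print("box corner",P)
print(tri([(c,(105,197)),(s,(159,145))]))
```

```text
[614.47367641 478.35947103 100.        ] [618.37659579 236.85488227 100.        ]
[613.43041593 467.21092204 130.        ] [617.23374111 231.86901682 130.        ]
box corner [621.77384556 248.16548218  26.88878038]
[621.69487919 459.27297627 119.8292735 ]
```

View pics/c2.png

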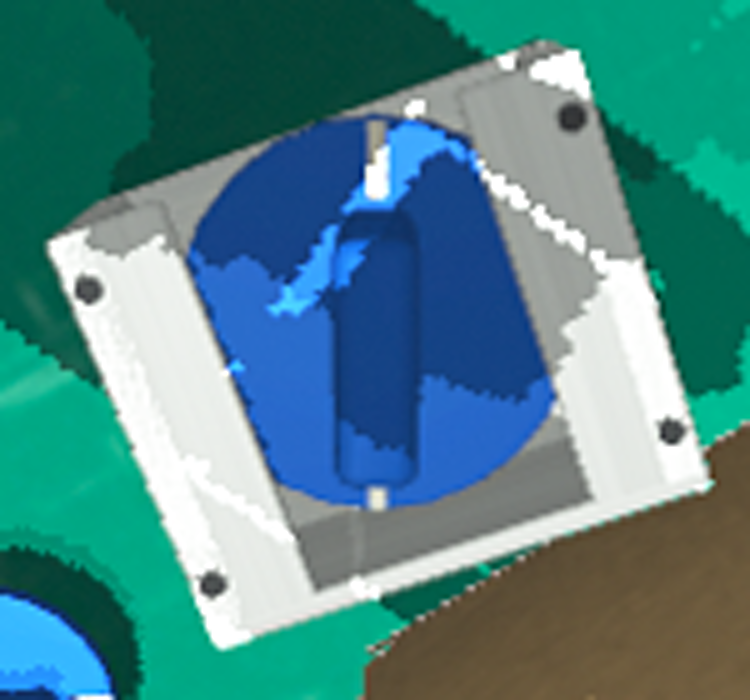

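Run:
```python
from h import *
c=dict(np.load("c.npz"))
f=lambda u,v,z:at_z(c,(175+(u+.5)/5-.5,100+(v+.5)/5-.5),z)
def pr(n,p,q,z):
    a,b=f(*p,z),f(*q,z);d=b-a;print(n,a.round(1),b.round(1),((a+b)/2).round(1),"ang",np.degrees(np.arctan2(d[1],d[0])).round(2),np.hypot(*d[:2]).round(1))
pr("ptr",(377,510),(375,120),58)
pr("ptr",(377,505),(376,190),58)
pr("bar left",(338,470),(346,225),98)
pr("bar right",(416,470),(417,225),98)
pr("bar len",(377,484),(378,212),98)
pr("slot left",(305,545),(190,260),65)
pr("slot right",(592,498),(465,125),65)
pr("dock out left",(222,645),(50,245),65)
pr("dock out right",(710,485),(578,55),65)
pr("far edge",(222,645),(710,485),65)
```

```text
ptr [565.7 274.7  58. ] [495.  317.3  58. ] [530.4 296.   58. ] ang 148.95 82.6
ptr [564.8 275.3  58. ] [507.  310.2  58. ] [535.9 292.8  58. ] ang 148.84 67.5
bar left [542.9 280.5  98. ] [504.9 305.7  98. ] [523.9 293.1  98. ] ang 146.47 45.6
bar right [550.4 292.9  98. ] [511.4 316.4  98. ] [530.9 304.6  98. ] ang 148.88 45.5
bar len [549.  285.3  98. ] [505.9 311.7  98. ] [527.4 298.5  98. ] ang 148.47 50.6
slot left [562.4 259.   65. ] [498.8 271.8  65. ] [530.6 265.4  65. ] ang 168.63 64.8
slot right [584.6 316.   65. ] [504.4 332.2  65. ] [544.5 324.1  65. ] ang 168.62 81.9
dock out left [572.8 231.3  65. ] [481.8 249.5  65. ] [527.3 240.4  65. ] ang 168.65 92.8
dock out right [594.9 338.6  65. ] [504.1 357.5  65. ] [549.5 348.1  65. ] ang 168.22 92.8
far edge [572.8 231.3  65. ] [594.9 338.6  65. ] [583.8 284.9  65. ] ang 78.32 109.6
```

Run:
```python
from h import *
go([529.5,297,70],np.radians(148.9))
```

```text
t 1.95 pos [536.6 294.9 219.1] rot [-3.1415e+00  5.0000e-04  2.5970e+00] gap 85.2 F [ 0.9 -1.5 -0.4] q [ 0.39  0.48  1.61 -0.    1.05 -0.63]
shift cm (present axes) [ 0.723 -0.182 14.912]
spin deg -0.10083315489329801 J6 now -0.631115006268098
shift after spin [ 0.715 -0.183 14.912]
```

Request:
jog_arm(plan=[{"translation":[0.4,-0.1,2],"spin":0},{"translation":[0.3,-0.08,3.5],"spin":0},{"translation":[0,0,3.5],"spin":0},{"translation":[0,0,3],"spin":0},{"translation":[0,0,2],"spin":0},{"translation":[0,0,0.9],"spin":0},{"translation":[0,0,0],"spin":0}])

```text
time_s: 2.82
position: [526.8, 300.5, 70.3]
eef_rot: [-3.141, -0.0, 2.602]
contact_force: [0.7, 0.3, -0.1]
finger_gap: 85.3
```

Run:
```python
from h import *
go([529.5,297,70],np.radians(148.9))
im=robot.get_image("wrist")
cv2.imwrite("pics/d_wrist.png",im[:,:,::-1])
```

```text
t 2.83 pos [526.8 300.5  70.3] rot [-3.1413e+00 -3.0000e-04  2.6016e+00] gap 85.3 F [ 0.7  0.3 -0.1] q [ 0.41  0.66  1.75  0.    0.73 -0.62]
shift cm (present axes) [-0.413 -0.155  0.031]
spin deg 0.16015252813131425 J6 now -0.6214197790246566
shift after spin [-0.414 -0.154  0.031]
```

View pics/d_wrist.png

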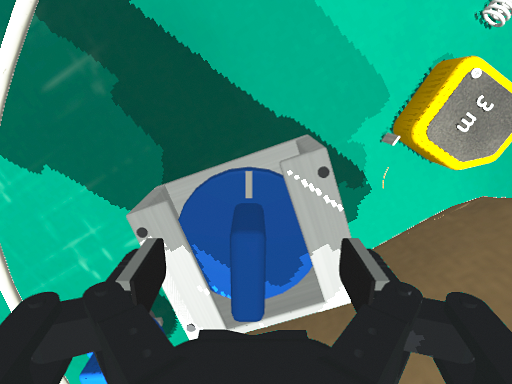

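Request:
jog_arm(plan=[{"translation":[-0.4,-0.15,0],"spin":0},{"translation":[0,0,0],"spin":0}])

```text
time_s: 3.12
position: [530.1, 296.8, 71.0]
eef_rot: [3.141, 0.001, 2.601]
contact_force: [0.0, -0.3, -0.2]
finger_gap: 85.7
```

Request:
jog_arm(plan=[{"translation":[0,0,0],"spin":0},{"translation":[0,0,0],"spin":0},{"translation":[0,0,0],"spin":0},{"translation":[0,0,0],"spin":0},{"translation":[0,0,0],"spin":0},{"translation":[0,0,0],"spin":0},{"translation":[0,0,0],"spin":0},{"translation":[0,0,0],"spin":0}], grip=0)

```text
time_s: 4.12
position: [529.7, 297.0, 70.4]
eef_rot: [3.141, 0.0, 2.602]
contact_force: [-0.9, 0.7, 1.8]
finger_gap: 14.8
```

Run:
```python
from h import *
go([441,314,71])
im=robot.get_image("wrist")
cv2.imwrite("pics/e_wrist.png",im[:,:,::-1])
```

```text
t 4.12 pos [529.7 297.   70.4] rot [3.1414 0.     2.6016] gap 14.8 F [-0.9  0.7  1.8] q [ 0.4   0.66  1.75  0.    0.73 -0.63]
shift cm (present axes) [ 8.482 -3.098 -0.062]
```

View pics/e_wrist.png

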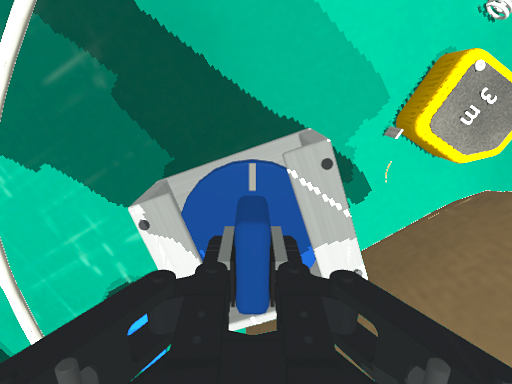

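Request:
jog_arm(plan=[{"translation":[0,0,-0.08],"spin":0},{"translation":[0.71,-0.25,0],"spin":0},{"translation":[0.94,-0.33,0],"spin":0},{"translation":[0.94,-0.33,0],"spin":0},{"translation":[0,0,0],"spin":0}])

```text
time_s: 4.8
position: [501.9, 302.7, 71.2]
eef_rot: [-3.141, -0.0, 2.602]
contact_force: [0.3, -0.2, -2.3]
finger_gap: 15.1
```

Request:
jog_arm(plan=[{"translation":[0.94,-0.33,0],"spin":0},{"translation":[1.4,-0.49,0],"spin":0},{"translation":[1.4,-0.49,0],"spin":0},{"translation":[1.4,-0.49,0],"spin":0},{"translation":[1.2,-0.43,0],"spin":0},{"translation":[0.6,-0.2,0],"spin":0},{"translation":[0,0,0],"spin":0}])

```text
time_s: 5.68
position: [430.6, 317.4, 71.2]
eef_rot: [3.141, 0.0, 2.602]
contact_force: [-0.3, 0.8, -2.3]
finger_gap: 15.1
```

Run:
```python
from h import *
go([572,-54,210],np.radians(185.3))
im=robot.get_image("wrist")
cv2.imwrite("pics/f_wrist.png",im[:,:,::-1])
```

```text
t 5.67 pos [430.6 317.4  71.2] rot [3.1413e+00 1.0000e-04 2.6021e+00] gap 15.1 F [-0.3  0.8 -2.3] q [ 0.51  0.59  1.93 -0.    0.62 -0.52]
shift cm (present axes) [-31.219 -24.599 -13.88 ]
spin deg -36.21223021165146 J6 now -0.519458503928152
shift after spin [-10.653 -38.293 -13.878]
```

View pics/f_wrist.png

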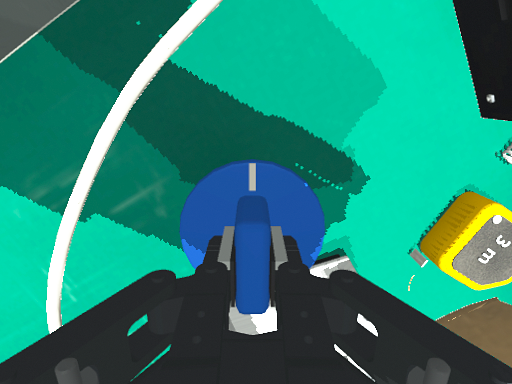

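Request:
jog_arm(plan=[{"translation":[0,0,-2],"spin":0},{"translation":[0,0,-4],"spin":0},{"translation":[0,0,-4.5],"spin":0},{"translation":[0,0,-3],"spin":0},{"translation":[0,0,-1],"spin":0},{"translation":[0,0,0],"spin":-5},{"translation":[0,0,0],"spin":-8},{"translation":[0,0,0],"spin":-8}])

```text
time_s: 6.72
position: [430.7, 317.0, 214.9]
eef_rot: [-3.141, -0.001, 2.972]
contact_force: [-0.8, -0.1, -2.9]
finger_gap: 15.3
```

Request:
jog_arm(plan=[{"translation":[0,0,0],"spin":-8},{"translation":[0,0,0],"spin":-5.5},{"translation":[0,0,0],"spin":-1.7},{"translation":[0,0,0],"spin":0}])

```text
time_s: 7.22
position: [430.7, 317.1, 215.5]
eef_rot: [-3.141, -0.001, -3.051]
contact_force: [-0.0, 0.6, -0.9]
finger_gap: 14.8
```

Run:
```python
from h import *
go([572,-54,216],np.radians(185.3))
# flange fit from f_wrist
im=cv2.imread("pics/f_wrist.png");hsv=cv2.cvtColor(im,cv2.COLOR_BGR2HSV)
m=((hsv[...,0]>100)&(hsv[...,0]<130)&(hsv[...,1]>120)).astype(np.uint8)
m[330:]=0
pts=[]
for col in range(184,322,3):
    r=np.where(m[:260,col])[0]
    if len(r): pts.append((col,r[0]-.5))
for row in range(185,240,3):
    cc=np.where(m[row])[0]; print(row,cc.min(),cc.max(),end="; ")
print(pts[::4])
np.save("pts.npy",pts)
```

```text
t 7.22 pos [430.7 317.1 215.5] rot [-3.1413e+00 -8.0000e-04 -3.0513e+00] gap 14.8 F [-0.   0.6 -0.9] q [ 0.51  0.38  1.8   0.    0.96 -1.15]
shift cm (present axes) [-10.725 -38.234  -0.047]
spin deg -0.12563837306608336 J6 now -1.150048077352169
shift after spin [-10.641 -38.257  -0.05 ]
185 196 308; 188 194 310; 191 191 312; 194 189 315; 197 187 317; 200 186 318; 203 185 319; 206 184 320; 209 183 321; 212 181 322; 215 181 323; 218 181 323; 221 180 323; 224 180 324; 227 180 324; 230 180 324; 233 180 323; 236 181 323; 239 181 322; [(184, np.float64(203.5)), (196, np.float64(184.5)), (208, np.float64(172.5)), (220, np.float64(166.5)), (232, np.float64(161.5)), (244, np.float64(159.5)), (256, np.float64(159.5)), (268, np.float64(160.5)), (280, np.float64(164.5)), (292, np.float64(170.5)), (304, np.float64(179.5)), (316, np.float64(195.5))]
```

```bash
cat > fitlid.py <<'E'
from h import *
from scipy.optimize import least_squares
def camtool():
    s=robot.observe();R=R_of(s);E=robot.get_calibration("wrist")["extrinsics"]
    T=np.eye(4);T[:3,:3]=R;T[:3,3]=s["position"]
    c=dict(robot.get_calibration("wrist"));c["extrinsics"]=E@T;return c
def fit(pts,fixz=None):
    c=camtool()
    def f(p):
        z=p[2] if fixz is None else fixz
        q=np.array([at_z(c,x,z) for x in pts]);return np.hypot(q[:,0]-p[0],q[:,1]-p[1])-42
    r=least_squares(f,[0,0,12.],loss="soft_l1",f_scale=.3);return r.x,np.sqrt(np.mean(r.fun**2))
E
python3 - <<'E'
from fitlid import *
pts=[tuple(p) for p in np.load("pts.npy")]
im=cv2.imread("pics/f_wrist.png");hsv=cv2.cvtColor(im,cv2.COLOR_BGR2HSV)
m=((hsv[...,0]>100)&(hsv[...,0]<130)&(hsv[...,1]>120))
for row in range(185,240,3):
    cc=np.where(m[row])[0]; pts+=[(cc.min()-.5,row),(cc.max()+.5,row)]
print(fit(pts)); 
for z in (10,12.4,14): print(z,fit(pts,z))
c=camtool()
for p in [(252.5,163),(252.5,190)]: print(at_z(c,p,12.4))
E
```

```text
(array([-0.65921606,  0.51317615, 17.16848399]), np.float64(0.2380561972060141))
10 (array([ 0.48661771,  0.5274971 , 12.        ]), np.float64(0.972854116150184))
12.4 (array([ 0.08370615,  0.53943429, 12.        ]), np.float64(0.6781823437163047))
14 (array([-0.17772637,  0.53713328, 12.        ]), np.float64(0.4874461065691753))
[40.40999402  0.86976986 12.4       ]
[25.48006842  0.87237039 12.4       ]
```

Request:
jog_arm(plan=[{"translation":[-0.8,-2,0],"spin":0},{"translation":[-1.6,-4,0],"spin":0},{"translation":[-1.6,-5,0],"spin":0},{"translation":[-1.6,-5,0],"spin":0},{"translation":[-1.6,-5,0],"spin":0},{"translation":[-1.6,-2.5,0],"spin":0},{"translation":[-0.9,-1.0,0],"spin":0},{"translation":[0,0,0],"spin":0}])

```text
time_s: 8.22
position: [549.9, 82.2, 215.7]
eef_rot: [3.141, -0.0, -3.051]
contact_force: [0.0, 0.0, -1.3]
finger_gap: 14.9
```

Run:
```python
from h import *
go([572,-54,216],np.radians(185.3))
im=robot.get_image("wrist");c=robot.get_calibration("wrist");np.savez("g.npz",**c)
cv2.imwrite("pics/g_wrist.png",im[:,:,::-1])
```

```text
t 8.22 pos [549.9  82.2 215.7] rot [ 3.1414e+00 -5.0000e-04 -3.0512e+00] gap 14.9 F [ 0.   0.  -1.3] q [ 0.03  0.41  1.75  0.    0.98 -1.63]
shift cm (present axes) [ -0.968 -13.761  -0.03 ]
spin deg -0.11968858117088006 J6 now -1.6318796806761906
shift after spin [ -0.939 -13.763  -0.026]
```

View pics/g_wrist.png

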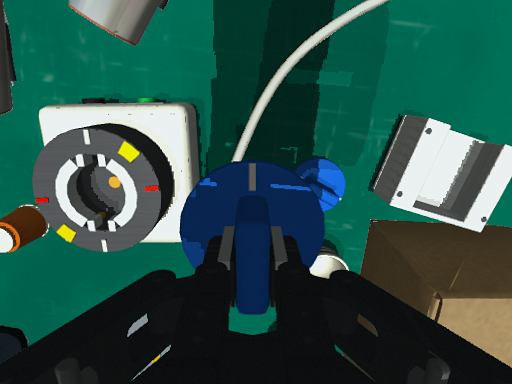

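Run:
```python
from h import *
im=cv2.imread("pics/g_wrist.png")[:,:,::-1]
crop(im,20,110,165,150,4.8,"pics/g2.png")
```

```text
(no output)
```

View pics/g2.png

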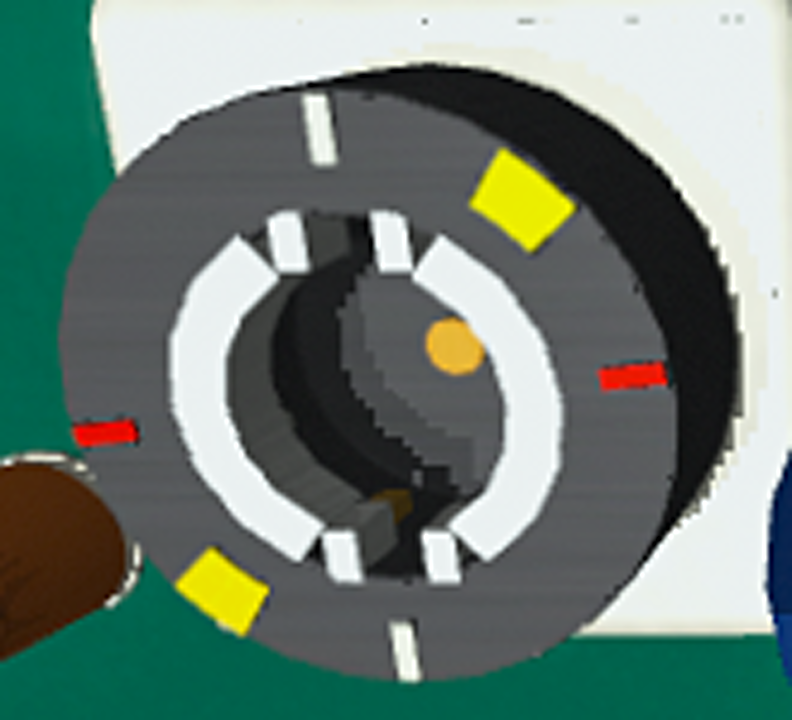

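Request:
jog_arm(plan=[{"translation":[1.5,-2,0],"spin":0},{"translation":[2,-2,0],"spin":0},{"translation":[-4.5,0,-3],"spin":0},{"translation":[0,0,0],"spin":0}])

```text
time_s: 8.78
position: [565.4, 44.4, 247.9]
eef_rot: [-3.141, 0.005, -3.049]
contact_force: [-0.5, 0.3, -2.9]
finger_gap: 14.8
```

Run:
```python
from h import *
go([572,-54,216],np.radians(185.3))
im=robot.get_image("wrist");c=robot.get_calibration("wrist");np.savez("i.npz",**c)
cv2.imwrite("pics/i_wrist.png",im[:,:,::-1])
crop(im,30,110,200,150,4,"pics/i2.png")
```

```text
t 8.78 pos [565.4  44.4 247.9] rot [-3.1413  0.0046 -3.0489] gap 14.8 F [-0.5  0.3 -2.9] q [-0.04  0.39  1.69  0.    1.06 -1.7 ]
shift cm (present axes) [ 0.269 -9.859  3.192]
spin deg 0.010543631723179346 J6 now -1.7018483200710246
shift after spin [ 0.252 -9.86   3.19 ]
```

View pics/i2.png

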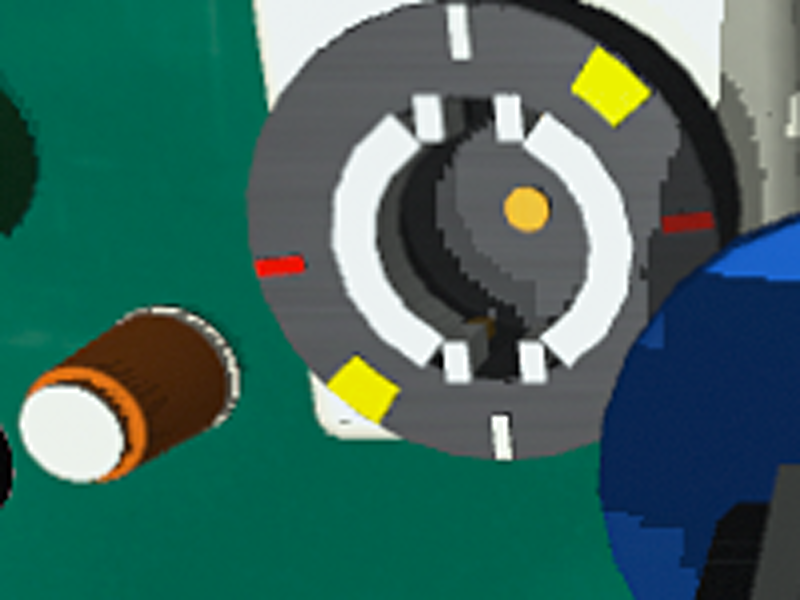

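Run:
```python
from h import *
G=dict(np.load("g.npz"));I=dict(np.load("i.npz"))
g=lambda p:(20+(p[0]+.5)/4.8-.5,110+(p[1]+.5)/4.8-.5)
i=lambda p:(30+(p[0]+.5)/4-.5,110+(p[1]+.5)/4-.5)
pg=dict(w=((319,130),(405,652)),r=((633,376),(105,433)),y=((523,199),(223,592)))
pi=dict(w=((459,33),(501,437)),r=((687,222),(280,266)),y=((611,85),(364,390)))
for k in pg:
    for j in (0,1): print(k,tri([(G,g(pg[k][j])),(I,i(pi[k][j]))]).round(1))
    for nm,C,f,p in (("g",G,g,pg),("i",I,i,pi)):
        a,b=[at_z(C,f(q),110) for q in p[k]];d=b-a
        print("  ",nm,((a+b)/2).round(1),np.degrees(np.arctan2(d[1],d[0])).round(1)%180,np.hypot(*d[:2]).round(1))
```

```text
w [518.9 -56.8 112.8]
w [617.1 -46.9 114. ]
   g [570.3 -53.3 110. ] 5.5 100.8
   i [568.3 -53.3 110. ] 5.4 99.9
r [558.4  -3.3 112. ]
r [577.5 -99.7 114.5]
   g [570.1 -53.1 110. ] 101.6 101.1
   i [568.1 -53.2 110. ] 101.5 100.3
y [527.8 -22.1 112.4]
y [607.3 -80.3 115. ]
   g [570.1 -52.9 110. ] 143.5 101.8
   i [567.9 -53.  110. ] 143.6 101.0
```

Run:
```python
from h import *
go([570.5,-53.7,180],np.radians(185.5))
```

```text
t 8.82 pos [563.7  44.4 246.6] rot [ 3.1416e+00  1.6000e-03 -3.0487e+00] gap 15.2 F [-0.2 -0.7 -3.7] q [-0.04  0.39  1.69  0.    1.06 -1.7 ]
shift cm (present axes) [ 0.248 -9.835  6.66 ]
spin deg -0.17687776133429134 J6 now -1.7020651186405356
shift after spin [ 0.268 -9.834  6.661]
```

Request:
jog_arm(plan=[{"translation":[0,-2,0],"spin":0},{"translation":[0.1,-3,0],"spin":0},{"translation":[0.15,-3,1],"spin":0},{"translation":[0,-1.4,2],"spin":0},{"translation":[0,-0.43,2.2],"spin":0},{"translation":[0,0,1.4],"spin":0},{"translation":[0,0,0],"spin":0},{"translation":[0,0,0],"spin":0}])

```text
time_s: 9.82
position: [570.1, -54.7, 180.7]
eef_rot: [-3.141, 0.001, -3.049]
contact_force: [1.0, -0.4, -1.8]
finger_gap: 14.9
```

Run:
```python
from h import *
go([570.5,-53.7,180],np.radians(185.5))
im=robot.get_image("wrist");c=robot.get_calibration("wrist");np.savez("j.npz",**c)
cv2.imwrite("pics/j_wrist.png",im[:,:,::-1])
im=robot.get_image("scene");crop(im,200,150,120,100,6,"pics/j_scene.png")
```

```text
t 9.82 pos [570.1 -54.7 180.7] rot [-3.1414e+00  8.0000e-04 -3.0494e+00] gap 14.9 F [ 1.  -0.4 -1.8] q [-0.21  0.47  1.75  0.    0.92 -1.87]
shift cm (present axes) [-0.047  0.094  0.071]
spin deg -0.21743610394584545 J6 now -1.874034539452205
shift after spin [-0.048  0.094  0.071]
```

View pics/j_wrist.png

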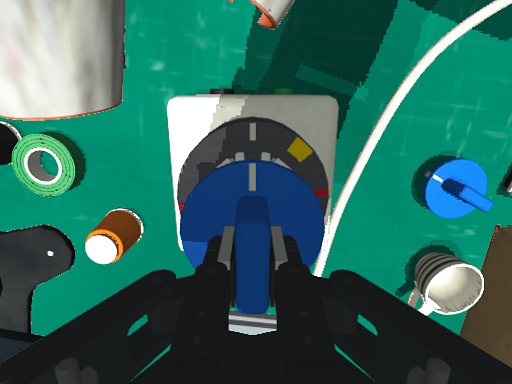

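View pics/j_scene.png

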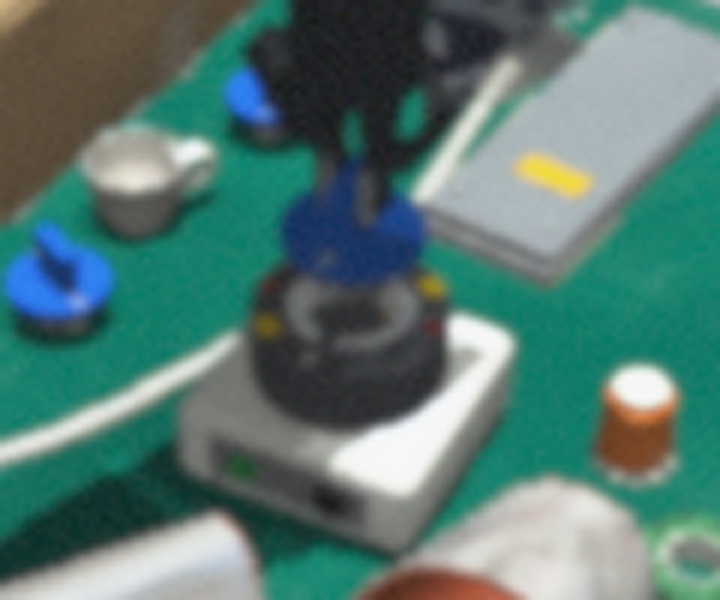

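Run:
```python
from h import *
im=cv2.imread("pics/j_wrist.png")[:,:,::-1]
crop(im,165,100,175,130,4.5,"pics/j2.png")
```

```text
(no output)
```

View pics/j2.png

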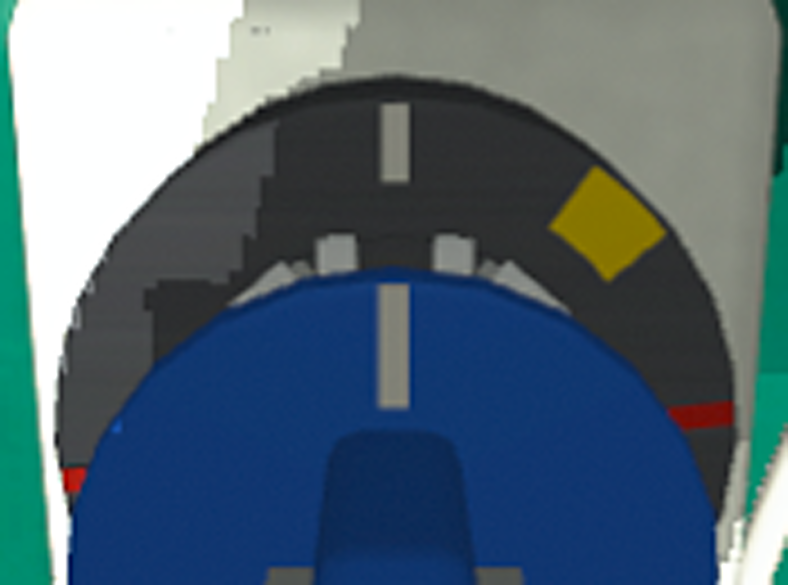

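Run:
```python
from fitlid import *
C=camtool();tz=robot.observe()["position"][2]
j=lambda p:(165+(p[0]+.5)/4.5-.5,100+(p[1]+.5)/4.5-.5)
for z in (110,112,113):
    print(z,[at_z(C,j(p),tz-z).round(1)[:2].tolist() for p in [(395,142),(608,223),(395,103),(395,182)]])
print([at_z(C,j(p),12.4).round(1)[:2].tolist() for p in [(393,283),(393,408)]])
G=dict(np.load("g.npz"));g=lambda p:(20+(p[0]+.5)/4.8-.5,110+(p[1]+.5)/4.8-.5)
e=[at_z(G,g(p),110) for p in [(317,95),(322,164),(400,622),(410,682)]]
print([np.hypot(*(q-np.array([570.2,-53.1,110]))[:2]).round(1) for q in e])
```

```text
110 [[50.2, 0.8], [37.4, 34.7], [56.2, 0.8], [43.9, 0.8]]
112 [[50.4, 0.8], [37.7, 34.4], [56.4, 0.8], [44.2, 0.8]]
113 [[50.5, 0.8], [37.9, 34.3], [56.4, 0.8], [44.3, 0.8]]
[[40.7, 0.6], [25.4, 0.6]]
[np.float64(56.3), np.float64(44.4), np.float64(44.0), np.float64(57.0)]
```

Request:
jog_arm(plan=[{"translation":[0,0.03,0.6],"spin":0},{"translation":[0,0,0.8],"spin":0},{"translation":[0,0,0.6],"spin":0},{"translation":[0,0,0.4],"spin":0},{"translation":[0,0,0.4],"spin":0},{"translation":[0,0,0.2],"spin":0},{"translation":[0,0,0],"spin":0}])

```text
time_s: 10.8
position: [569.9, -54.5, 150.0]
eef_rot: [3.141, -0.0, -3.05]
contact_force: [-0.5, -0.3, -1.7]
finger_gap: 14.9
```

Request:
jog_arm(plan=[{"translation":[0,0,0.4],"spin":0},{"translation":[0,0,0.4],"spin":0},{"translation":[0,0,0.4],"spin":0},{"translation":[0,0,0.2],"spin":0},{"translation":[0,0,0.2],"spin":0},{"translation":[0,0,0],"spin":0}])

```text
time_s: 11.55
position: [569.9, -54.5, 134.0]
eef_rot: [3.141, -0.0, -3.05]
contact_force: [-0.4, 0.0, -1.8]
finger_gap: 14.8
```

Request:
jog_arm(plan=[{"translation":[0,0,0.15],"spin":0},{"translation":[0,0,0.1],"spin":0},{"translation":[0,0,0.05],"spin":0},{"translation":[0,0,0],"spin":0}])

```text
time_s: 12.05
position: [569.9, -54.6, 131.1]
eef_rot: [3.142, 0.0, -3.05]
contact_force: [0.4, -0.1, -2.9]
finger_gap: 14.7
```

Request:
jog_arm(plan=[{"translation":[0,0,0.05],"spin":0},{"translation":[0,0,0.05],"spin":0},{"translation":[0,0,0],"spin":0}])

```text
time_s: 12.42
position: [570.0, -54.6, 130.4]
eef_rot: [-3.141, 0.0, -3.05]
contact_force: [-1.1, -1.0, 3.6]
finger_gap: 15.1
```

Request:
jog_arm(plan=[{"translation":[0,0,0.05],"spin":0},{"translation":[0,0,0],"spin":0}])

```text
time_s: 12.68
position: [570.0, -54.7, 130.3]
eef_rot: [-3.141, 0.001, -3.05]
contact_force: [-4.3, -1.3, 9.0]
finger_gap: 14.8
```

Run:
```python
from h import *
go([570.5,-53.7,130])
im=robot.get_image("scene");crop(im,200,150,120,100,6,"pics/k_scene.png")
im=robot.get_image("wrist");crop(im,140,60,240,180,3.3,"pics/k_wrist.png")
```

```text
t 12.68 pos [570.  -54.7 130.3] rot [-3.1414e+00  7.0000e-04 -3.0498e+00] gap 14.8 F [-4.3 -1.3  9. ] q [-0.21  0.54  1.79  0.    0.81 -1.87]
shift cm (present axes) [-0.059  0.091  0.035]
```

View pics/k_scene.png

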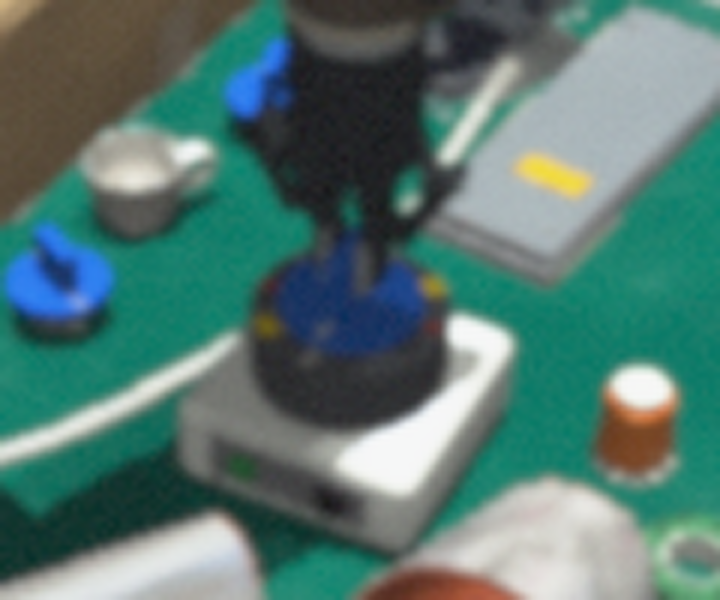

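View pics/k_wrist.png

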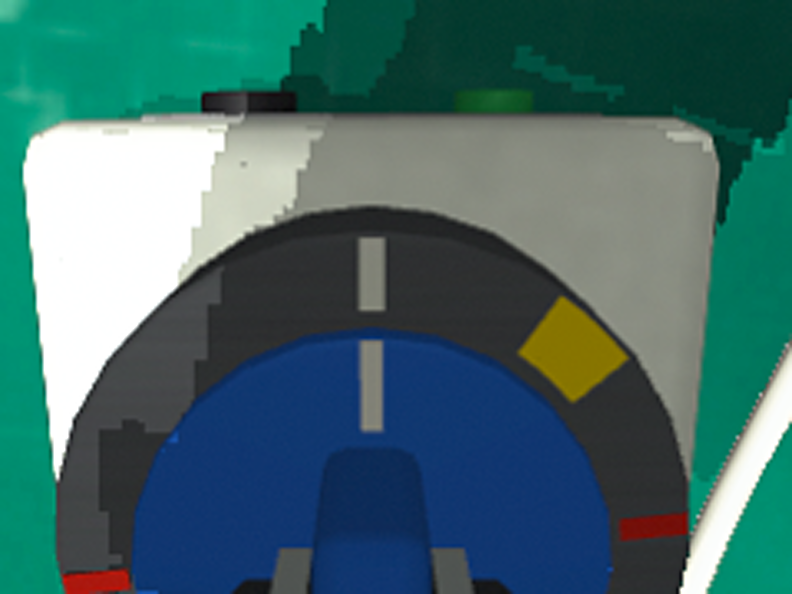

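Request:
jog_arm(plan=[{"translation":[0,0,0],"spin":2},{"translation":[0,0,0],"spin":4},{"translation":[0,0,0],"spin":5},{"translation":[0,0,0],"spin":5},{"translation":[0,0,0],"spin":5},{"translation":[0,0,0],"spin":5},{"translation":[0,0,0],"spin":3},{"translation":[0,0,0],"spin":0}])

```text
time_s: 13.78
position: [570.2, -54.1, 130.3]
eef_rot: [3.141, 0.001, 2.726]
contact_force: [-1.0, 3.6, 8.0]
finger_gap: 15.0
```

Run:
```python
from h import *
go([570,-54.6,130.3],np.radians(143.5));print(robot.observe()["ft_torque"])
im=robot.get_image("wrist");crop(im,140,60,240,180,3.3,"pics/l_wrist.png")
```

```text
t 13.78 pos [570.2 -54.1 130.3] rot [3.1405e+00 1.0000e-03 2.7264e+00] gap 15.0 F [-1.   3.6  8. ] q [-0.21  0.54  1.79  0.    0.81 -1.37]
shift cm (present axes) [ 0.001 -0.057  0.002]
spin deg 12.710407360551653 J6 now -1.366655549865653
shift after spin [-0.012 -0.055  0.002]
[ 0.80655092  0.26366207 -0.08791059]
```

View pics/l_wrist.png

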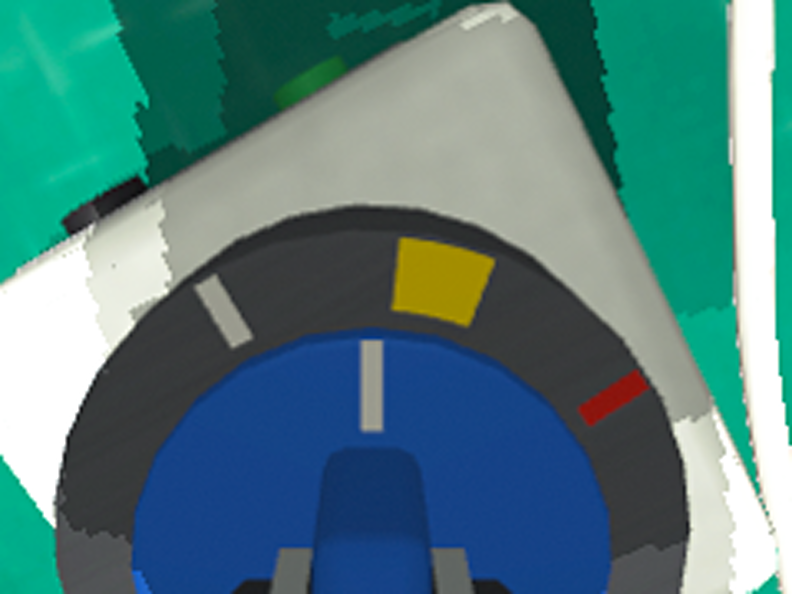

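Request:
jog_arm(plan=[{"translation":[0,0,0],"spin":3},{"translation":[0,0,0],"spin":4},{"translation":[0,0,0],"spin":3.5},{"translation":[0,0,0],"spin":2.2},{"translation":[0,0,0],"spin":0},{"translation":[0,0,0],"spin":0},{"translation":[0,0,0],"spin":0},{"translation":[0,0,0],"spin":0}])

```text
time_s: 14.82
position: [570.4, -53.9, 130.3]
eef_rot: [3.14, 0.001, 2.506]
contact_force: [-0.1, 5.2, 7.1]
finger_gap: 14.9
```

Run:
```python
from h import *
go([570,-54.6,130.3],np.radians(143.5));print(robot.observe()["ft_torque"],robot.observe()["joint_vel"].round(4))
im=robot.get_image("wrist");np.savez("m.npz",**robot.get_calibration("wrist"));cv2.imwrite("pics/m.png",im[:,:,::-1]);crop(im,140,60,240,180,3.3,"pics/m_wrist.png")
im=robot.get_image("scene");crop(im,200,150,120,100,6,"pics/m_scene.png")
```

```text
t 14.82 pos [570.4 -53.9 130.3] rot [3.1400e+00 9.0000e-04 2.5055e+00] gap 14.9 F [-0.1  5.2  7.1] q [-0.21  0.54  1.79  0.    0.81 -1.15]
shift cm (present axes) [-0.011 -0.079  0.002]
spin deg 0.054775180820332454 J6 now -1.145699782842368
shift after spin [-0.011 -0.079  0.002]
[ 0.99171925  0.0438513  -0.01836749] [-0.0005 -0.0003 -0.0004 -0.0006 -0.      0.0003]
```

View pics/m_wrist.png

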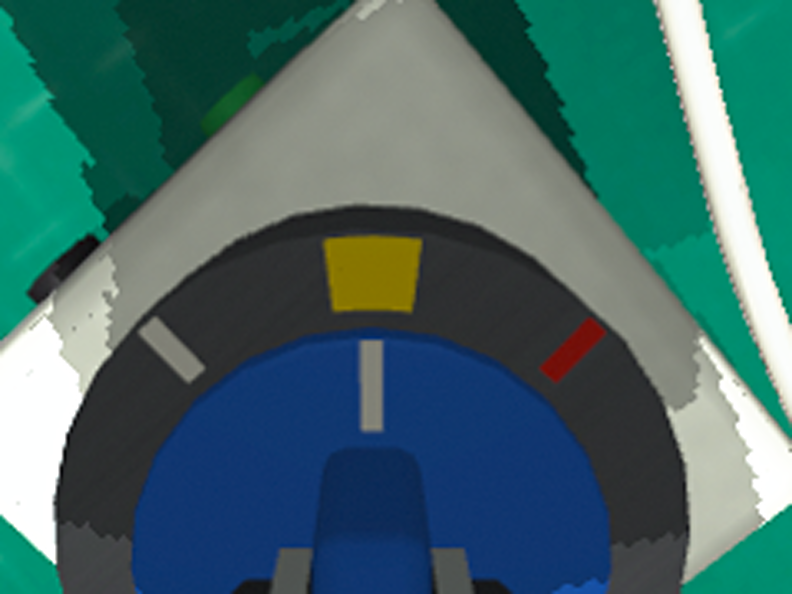

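View pics/m_scene.png

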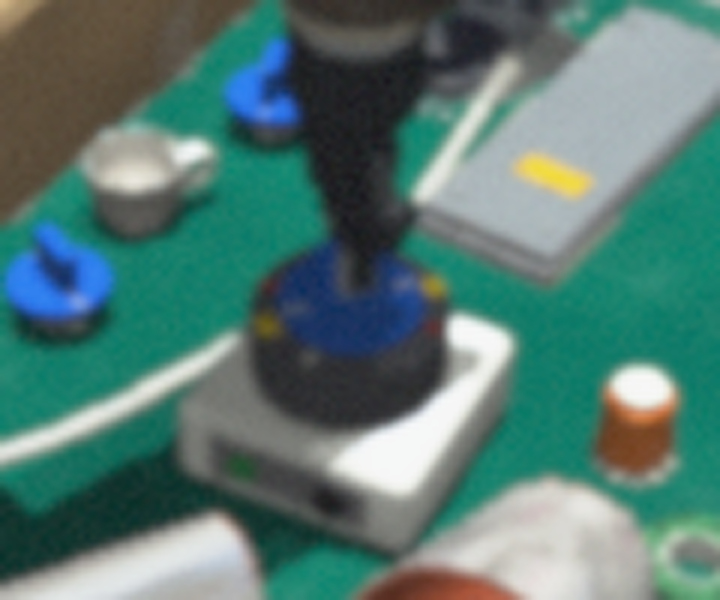

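```bash
python3 -c "
from plant import robot
print(robot.sign_off())"
```

```text
the job is handed in; nothing more can be done
None
```

The lid is in the mill with its pointers in the middle of the yellow jog sectors, still gripped, and I handed the job in at about 15 s. No verdict was reported.

- **Moves:** I gripped the knob in the dock and slid the lid about 100 mm out along the dock's open end. I then lowered it into the throat at the white marks until it met the collar. It seated with about 11 N of contact at a tool height of 130.3 mm, against 130.4 mm expected. Finally I turned it 41.7° clockwise.
- **Last checks:** In the wrist picture the pointer stands within about half a degree of mid-yellow and the flange is flush on the collar. The finger opening is 14.9 mm on the bar, the joint speeds are near zero, and the tool feels about 7 N of upward push from the collar and 5 N sideways.
- **Not measured directly:** The jog ring reading was not available. I infer about 0.61 rad from the turn angle, well short of the lock. I did not re-measure the bystanders, but nothing was touched on the way.
- **Disagreements:** The top and wrist cameras differed by about 2 mm on the mill's position. The wrist pair put the collar's top at about 113 mm instead of 110. The close wrist view just before insertion settled the position, and the lid went in without contact forces.

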